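# Free a locked centrifuge lid and reset the machine

### The arm

A 6-joint arm with a two-finger parallel gripper is mounted at the origin on the work surface. World frame = base frame: x ahead of the robot, y to its left, z up, the work surface at z = 0. Lengths are in m, angles in rad, forces in N, time in s.
With the tool pointing down it reaches from about 0.4 to 0.925 m from the base axis. Payload 12.5 kg.
Tool frame: the origin (TCP) lies on the centre line of the jaws, within the pads' length; the fingertips stand 19 mm ahead of it and the grasp point (between the pads) is the TCP; z points along the fingers, y is the direction in which the jaws open and shut (so a half turn about z gives the same grasp; the last joint's range is limited). The gripper opens to 95 mm and grips with 3 to 60 N. Pads are 20 mm wide; open, the fingers measure 119 mm over their backs; the gripper's body (75 mm by 180 mm) begins 59 mm behind the grasp point.
Start: joints at [-1.42, 0.491, 1.559, -0, 1.092, -0.106], TCP at [0.159, -0.605, 0.234] pointing down, gripper open.
Joint ranges: [-3.1, 3.1], [-0.84, 2.19], [0.05, 2.79], [-1.13, 4.28], [0.06, 2.93], [-2.69, 2.69]. Speed limits (rad/s): [2.22, 2.22, 2.79, 3.14, 3.14, 3.14].

### API

Orientations are given as a rotation vector (axis times angle).
In Python, from cell import env gives the robot as it stands.
- The arm moves only by the tool send_rows, never from a script. Its argument "steps" is a list that holds one entry, the list of rows, each a list of 4 numbers: the shift along the world's x, y, z in units of 30 mm (1.0 is 30 mm), then the turn about the world's z in units of 6 degrees (1.0 is 6 degrees). A call has 1 to 8 rows; each row is the pose to reach, as a shift and turn from the pose commanded when the call began; what a row does not reach only later rows make up. A row lasts 1/10 s, in which the tool goes at most 50 mm and 8.59 degrees, less where a joint would pass 70% of its speed; a pose out of reach is approached as far as the arm can. A call with a gripper value outside its range is refused whole. "hand" is the opening, from 0 (shut) to 1 (fully open), set as the call begins (left out, the last holds). The fingers move at their own pace and stop on an object; "squeeze" is the grip in N (left out, the last holds). Time passes only in rows, so rows that repeat a pose let the fingers close. It gives the time, the measured TCP pose, the force and the opening at its end, in the units of the state.
- env.get_obs(): the state, without advancing time (a new reading comes with each control period).
- env.camera(name): name is "scene" or "top" or "wrist"; returns the picture (400x640x3 uint8, red, green, blue); there is no depth.
- env.camera_params(name): a dict with "intrinsics" (3x3 intrinsics, pixels), "dist" ([k1, k2, p1, p2, k3] as OpenCV has them; the pictures are not rectified), "rvec" (rotation vector, rad) and "tvec" (3), from world to camera coordinates, as OpenCV has them; the wrist camera has in their place "T_tool_cam" (4x4, takes a point from camera to tool coordinates, whose origin is the TCP and whose axes are the flange's). Camera axes: x right, y down, z forward; pixel columns grow to the right and rows downward; lengths in m; the calibration is good to about 2 mm. A picture is of the moment at which its call begins: read the wrist's pose just before it. camera_params takes no time and is no camera call.
- env.hand_in(): hands the job in, once; it reports no verdict.
The state is a dict: "t": time; "joints": joint angles; "joint_vel": joint speeds; "tau": joint torques, N m; "ee_pos": TCP position; "orientation": TCP orientation; "force": force on the tool from outside, world axes, zero at the start; "moment": the same for the moment, N m; "opening": finger opening in m.
Only numpy, scipy, OpenCV 4.12 (cv2) and the standard library are available. Lean on these libraries where they do the work, as an engineer would, in place of code of your own. Each camera call takes 0.05 s, during which the arm holds its last target. There are 200 camera calls.

### The job

The power failed and the small bench centrifuge is still locked: take the orange-handled release pin from the white rack, push it straight down the small blue-ringed hole in the machine's front deck until the lid springs up, and stand it back in its own hole in the rack. Then swing the lid back until it is all the way open, and last press the yellow reset button fully down and let it come back up. Leave the green and blue buttons, the other picks and everything else on the bench as they are.

Things in the scene. Friction and masses are not known exactly. Their poses are not given: they have to be found in the camera images.
- centrifuge: cream bench centrifuge, fixed to the bench: 240 mm deep (x), 220 wide (y), flat deck 110 mm over the bench. Origin at the centre of its underside, x from its front (robot's side) to its back, y to its left, z up. The purple lid covers x -60 to +100 mm, y -80 to +80; the control deck is the strip in front of it, x -120 to -60 mm, with the access hole and three buttons in a row at x = -90 mm: at y = -75, +42 and +87 mm in an order that changes
- access_hole (a point): centre of the mouth of the access hole, level with the deck, ringed blue: vertical round hole 11 mm across through the 10 mm deck plate, at x = -90, y = 0 mm of the centrifuge. 46 mm below its mouth lies a brass latch arm: pushed down it trips after about 5 mm (51 mm below the mouth), stops at 56 mm; it springs back with 2 N at first, 5 N at the trip, 8 N at its stop
- latch (a joint): turn of the hidden latch (rad): 0 at rest, frees the lid at about 0.16, stop at 0.3; springs back to 0 when let go
- lid (a joint): opening of the lid (rad): 0 shut and latched, 1.75 against its stop, fully open, leaning a little past upright. Once the latch trips a spring lifts it part way, to about 1 rad, within a second or so; from there it moves with under 1 N at its edge and stays where it is left by friction
- lid_hinge (a point): middle of the lid's hinge line, at deck height (110 mm over the bench), x = +100 mm of the centrifuge; the hinge runs along the centrifuge's y
- lid_edge (a point): middle of the lid's free front edge, at its underside, 160 mm from the hinge line; turns with the lid. The lid is 12 mm thick and 160 mm wide; at the middle of the edge (y within 9 mm) a steel catch hangs 24 mm down from the underside, 18 to 24 mm behind the edge, with a foot reaching to 10 mm behind it
- reset_button (a joint): travel of the yellow reset button (m): 0 up, 0.006 fully down (5 N; 1.5 N starts it); springs back
- reset_button_top (a point): yellow reset press button: round cap 24 mm across in a 40 mm grey collar; the cap stands 22 mm over the deck (132 mm over the bench) when up; point at the centre of its top, moves down with it
- start_button (a joint): travel of the green button (m), same kind; not to be pressed
- start_button_top (a point): green press button: round cap 24 mm across in a 40 mm grey collar; the cap stands 22 mm over the deck (132 mm over the bench) when up; point at the centre of its top, moves down with it
- pulse_button (a joint): travel of the blue button (m), same kind; not to be pressed
- pulse_button_top (a point): blue press button: round cap 24 mm across in a 40 mm grey collar; the cap stands 22 mm over the deck (132 mm over the bench) when up; point at the centre of its top, moves down with it
- rack: white block fixed to the bench, left or right of the centrifuge, 190 mm long (x), 50 wide (y), 75 high, with three vertical 11 mm holes through it along its x at -65, 0 and +65 mm; each holds one pick. Origin at the centre of its underside
- release_pin: release pin, 40 g, standing upright in one of the rack's holes: orange round handle 18 mm across and 45 mm tall above the origin, steel rod 5 mm across reaching 70 mm below it. Origin on its axis at the underside of the handle, which rests on the rack's top; z up along the axis
- blue_pick: blue-handled pick standing in the rack like the release pin, same size and shape, origin at the underside of its handle; not wanted, leave it alone
- grey_pick: grey-handled pick standing in the rack like the release pin, same size and shape, origin at the underside of its handle; not wanted, leave it alone
- tube_stand: magenta tube stand fixed to the bench on the side opposite the rack, 170 x 70 mm, 52 high with the tube caps; origin at the centre of its underside
- tall_bottle: tall white bottle with a blue cap, 60 mm across, 230 mm high, standing loose between the robot and the machine; origin at the centre of its foot, as for the others below
- vial: small white jar, 36 mm across, 65 mm high, at the robot's end of the rack
- amber_jar: amber jar, 56 mm across, 85 mm high
- white_jar: white jar, 52 mm across, 100 mm high
- jug: clear jug with a handle, 100 mm across, 140 mm high
- tip_box: purple tip box with a clear lid, 120 x 85 x 81 mm

How it is judged:
On the way, in this order (a step that is already met when the one before it is completed fails the run):
1. the release pin, through the access hole, has tripped the latch and the lid has sprung up (value of joint latch above 0.16 rad and value of joint lid above 0.08 rad and contact force between release_pin and latch above 0.5 N), for 0.05 s.
2. the release pin stands in its own hole in the rack again, let go (distance of release_pin from where it was at the start of the episode below 0.006 m and angle between release_pin's own z axis and vertical below 0.1 rad and contact force between the fingers and release_pin below 0.2 N), for 0.2 s.
3. the lid is fully open (value of joint lid above 1.6 rad), for 0.2 s.
4. the yellow reset button is fully down (value of joint reset_button above 0.005 m), for 0.05 s.
At the end, for the whole second after the job is handed in: The lid stands open beyond 1.6 rad, the yellow button is up again (within 1 mm), the latch is back at rest, and the release pin is at rest, upright (within 0.1 rad), within 6 mm of where it stood in the rack (value of joint lid above 1.6 rad and value of joint reset_button below 0.001 m and value of joint latch below 0.05 rad and distance of release_pin from where it was at the start of the episode below 0.006 m and angle between release_pin's own z axis and vertical below 0.1 rad and linear speed of release_pin below 0.02 m/s); the robot touches nothing.
It fails at once if the green or the blue button is pressed (more than 2.5 mm) (value of joint any of start_button, pulse_button above 0.0025 m).
It fails at once if another pick is moved more than 20 mm or tipped (distance of any of blue_pick, grey_pick from where it was at the start of the episode above 0.02 m or angle between any of blue_pick, grey_pick's own z axis and vertical above 0.35 rad).
It fails at once if the tall bottle or the vial is moved more than 30 mm or tipped (distance of any of tall_bottle, vial from where it was at the start of the episode above 0.03 m or angle between any of tall_bottle, vial's own z axis and vertical above 0.35 rad).
It fails at once if a jar, the jug or the tip box is moved more than 30 mm or tipped (distance of any of amber_jar, white_jar, jug, tip_box from where it was at the start of the episode above 0.03 m or angle between any of amber_jar, white_jar, jug, tip_box's own z axis and vertical above 0.35 rad).
It also fails if it takes over 72 s, if anything falls off the work surface, if the arm or the gripper's body presses on something with over 40 N, if the wrist force passes 120 N, or if a joint passes its speed limit or range.

## Working session

There is one attempt and no reset: what is moved stays moved. The work goes in short steps, Python scripts to look and compute and a tool call to move; the robot and the scene stay as the last step left them, time stands still between calls to the robot, and variables do not carry over. Pictures are saved under pics/ and viewed, on a budget of 10 in all, crops included, one or two more only if the job needs it, and the job is handed in when it is done.

Besides the shell and the picture viewer there is one more tool, called after "Emit:" in YAML: its name, and indented under it one key for each argument. send_rows: Moves the arm, as the interface text tells. Its arguments: {"type":"object","properties":{"steps":{"type":"array","items":{"type":"array","items":{"type":"array","items":{"type":"number"}}}},"hand":{"type":"number"},"squeeze":{"type":"number"}},"required":["steps"]}

```bash
mkdir -p pics; ls
python3 - <<'E'
from cell import env
import cv2, numpy as np
np.set_printoptions(precision=4,suppress=True)
s=env.get_obs(); print(s)
for n in ("top","scene"):
    im=env.camera(n); cv2.imwrite(f"pics/{n}0.png",im[:,:,::-1])
for n in ("top","scene","wrist"): print(n,env.camera_params(n))
E
```

```text
pics
{'t': 0.0, 'joints': array([-1.4196,  0.4915,  1.5595, -0.    ,  1.0917, -0.1056]), 'joint_vel': array([-0.0005,  0.0008, -0.0013, -0.0001,  0.0003, -0.0009]), 'tau': array([ -0.0003, -61.2647, -25.8182,   0.0692,   0.0482,  -0.0001]), 'ee_pos': array([ 0.1587, -0.6043,  0.2331]), 'orientation': array([-3.1146, -0.4021,  0.0001]), 'force': array([ 0.2207, -0.7945,  0.3361]), 'moment': array([0.0113, 0.031 , 0.0088]), 'opening': 0.09516624194086246}
top {'intrinsics': array([[478.4804,   0.    , 314.7889],
       [  0.    , 478.4804, 195.0912],
       [  0.    ,   0.    ,   1.    ]]), 'dist': array([0.0446, 0.    , 0.    , 0.    , 0.    ]), 'rvec': array([ 2.0768, -2.1294,  0.2328]), 'tvec': array([-0.0196,  0.5509,  1.6766])}
scene {'intrinsics': array([[516.7856,   0.    , 315.7234],
       [  0.    , 516.7856, 201.1786],
       [  0.    ,   0.    ,   1.    ]]), 'dist': array([0.0426, 0.    , 0.    , 0.    , 0.    ]), 'rvec': array([ 2.126 ,  0.5576, -0.2724]), 'tvec': array([-0.4688, -0.07  ,  1.9919])}
wrist {'intrinsics': array([[301.0106,   0.    , 317.923 ],
       [  0.    , 301.0106, 200.2528],
       [  0.    ,   0.    ,   1.    ]]), 'dist': array([-0.0435,  0.    ,  0.    ,  0.    ,  0.    ]), 'T_tool_cam': array([[-0.0008, -0.967 , -0.2548,  0.0717],
       [ 1.    , -0.0008, -0.0001,  0.0004],
       [-0.0001, -0.2548,  0.967 , -0.1509],
       [ 0.    ,  0.    ,  0.    ,  1.    ]])}
```

View pics/top0.png

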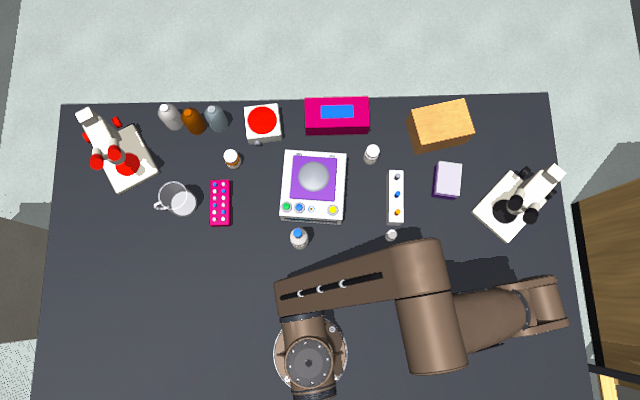

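View pics/scene0.png

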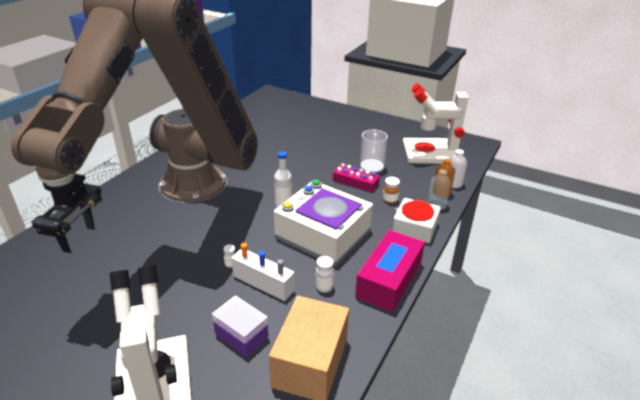

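The top view shows the machine centre near (314,186), yellow at (333,210), the access hole at (311,209), and the orange pin at (397,212) at the robot's end of the rack. The vial is at (391,235) and the bottle at (299,237).

```bash
cat > h.py <<'E'
import cv2, numpy as np
from scipy.spatial.transform import Rotation as R
from cell import env
np.set_printoptions(precision=4,suppress=True)
def cam_pose(n,s=None):
    p=env.camera_params(n); K,d=p["intrinsics"],p["dist"]
    if n=="wrist":
        T=np.eye(4); T[:3,:3]=R.from_rotvec(s["orientation"]).as_matrix(); T[:3,3]=s["ee_pos"]
        W=T@p["T_tool_cam"]; return K,d,W[:3,:3],W[:3,3]
    r=cv2.Rodrigues(p["rvec"])[0]; return K,d,r.T,-r.T@p["tvec"].ravel()
def ray(n,uv,z,s=None):
    K,d,Rm,c=cam_pose(n,s); q=cv2.undistortPoints(np.array([[uv]],float),K,d)[0,0]
    v=Rm@np.array([q[0],q[1],1]); return c+v*(z-c[2])/v[2]
def proj(n,X,s=None):
    K,d,Rm,c=cam_pose(n,s); return cv2.projectPoints(np.array([X],float),cv2.Rodrigues(Rm.T)[0],-Rm.T@c,K,d)[0][0,0]
def blobs(im,lo,hi,roi=None,amin=6):
    hsv=cv2.cvtColor(im,cv2.COLOR_RGB2HSV); m=cv2.inRange(hsv,lo,hi)
    if roi: k=np.zeros_like(m); a,b,c,d=roi; k[b:d,a:c]=1; m*=k
    n,_,st,ce=cv2.connectedComponentsWithStats(m)
    return [(ce[i],st[i]) for i in range(1,n) if st[i][4]>=amin]
C=dict(orange=((5,150,120),(18,255,255)),yellow=((20,120,120),(33,255,255)),green=((40,100,60),(85,255,255)),blue=((98,130,70),(118,255,255)),purple=((122,100,80),(145,255,255)))
E
python3 - <<'E'
from h import *
im=cv2.imread("pics/top0.png")[:,:,::-1].copy()
for c,z,roi in (("orange",.12,(385,165,410,228)),("yellow",.132,(275,195,350,225)),("green",.132,(275,195,350,225)),("blue",.132,(275,195,350,225)),("blue",.12,(385,165,410,228)),("purple",.122,(280,145,350,225))):
    for b in blobs(im,*C[c],roi): print(c,b[0],b[1],ray("top",b[0],z))
print(ray("top",(311,209),.11), ray("top",(391,234),.065),ray("top",(299,230),.23))
cv2.imwrite("pics/crop1.png",cv2.resize(im[140:255,265:415,::-1],None,fx=5,fy=5,interpolation=cv2.INTER_CUBIC))
E
```

```text
orange [395.6667 213.3333] [395 212   3   3   6] [ 0.465  -0.3122  0.12  ]
yellow [332.3824 209.1471] [330 206   6   7  34] [ 0.483  -0.0928  0.132 ]
green [285.8333 205.8056] [283 203   7   7  36] [0.4988 0.0679 0.132 ]
blue [298.5882 206.6765] [296 204   6   7  34] [0.4946 0.0238 0.132 ]
blue [397.     193.6364] [395 191   5   6  22] [ 0.5349 -0.3212  0.12  ]
purple [313.3708 179.2031] [ 290  156   47   45 1157] [ 0.5942 -0.0297  0.122 ]
[ 0.4896 -0.0188  0.11  ] [ 0.4009 -0.3005  0.065 ] [0.3984 0.0205 0.23  ]
```

View pics/crop1.png

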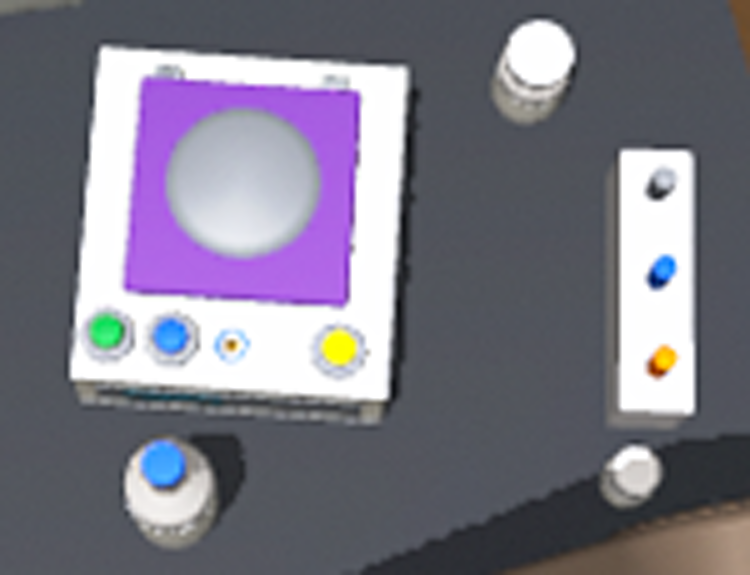

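The crop shows the hole ring at crop (231,345), which is px (310.8,208.6). The orange handle top is at crop (664,357), and the vial sits in front of it. Green to yellow measures 161.5 mm against 162 expected. Next I move above the pin to look from close by.

Emit:
send_rows:
  steps:
    - [[1.2,1.2,0.3,-0.5],[2.4,2.3,0.6,-1],[3.6,3.5,0.9,-1.5],[4.8,4.6,0.9,-2],[6,5.8,0.9,-2.4],[7.2,6.9,0.9,-2.4],[8.4,8,0.9,-2.4],[9.4,9,0.9,-2.4]]
  hand: 0.55

```text
t: 0.9
ee_pos: [0.4422, -0.3326, 0.2605]
orientation: [-3.141, -0.009, 0.0]
force: [-0.2, -0.7, 0.1]
opening: 0.0525
```

Emit:
send_rows:
  steps:
    - [[0.6,0.5,0,0],[0.8,0.6,0,0],[0.8,0.6,0,0],[0.8,0.6,0,0],[0.8,0.6,0,0]]

```text
t: 1.4
ee_pos: [0.4639, -0.3174, 0.2606]
orientation: [3.142, 0.006, -0.0]
force: [-0.6, 0.5, 0.5]
opening: 0.0522
```

Run:
```python
from h import *
s=env.get_obs(); im=env.camera("wrist"); cv2.imwrite("pics/w1.png",im[:,:,::-1])
print(s["t"],s["ee_pos"],R.from_rotvec(s["orientation"]).as_matrix()[:,0],s["opening"],s["force"])
for b in blobs(im,*C["orange"],None,20): print(b[0],b[1],ray("wrist",b[0],.12,s))
for b in blobs(im,*C["blue"],None,20): print("b",b[0],b[1],ray("wrist",b[0],.12,s))
```

```text
1.4 [ 0.4639 -0.3174  0.2606] [ 1.      0.004  -0.0003] 0.05217708200704526 [-0.6149  0.5012  0.5253]
[318.9432 185.8079] [311 178  17  17 229] [ 0.4736 -0.3187  0.12  ]
[216.7241 291.3966] [215 279   5  27  58] [ 0.3549 -0.2068  0.12  ]
[419.     296.2424] [417 287   5  19  33] [ 0.3495 -0.4298  0.12  ]
b [323.4664 118.5731] [315 110  18  18 253] [ 0.5381 -0.3227  0.12  ]
b [ 32.0069 167.2414] [ 21 156  22  23 145] [ 0.4926 -0.0271  0.12  ]
```

View pics/w1.png

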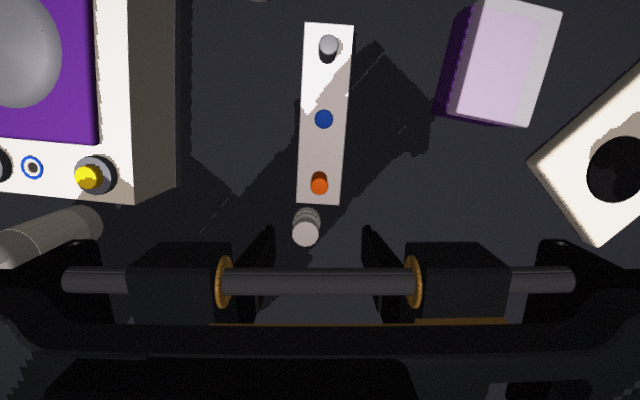

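The wrist view shows the orange cap at (319,186), the blue pick at (323,119), 64.6 mm away (65 expected), and the vial just in front at (306,230). The pin is at (0.4736, -0.3187), so I descend and grip.

Emit:
send_rows:
  steps:
    - [[0.32,-0.04,-1,-0.5],[0.32,-0.04,-2.2,-0.5],[0.32,-0.04,-3.4,-0.5],[0.32,-0.04,-4.4,-0.5],[0.32,-0.04,-5.1,-0.5],[0.32,-0.04,-5.1,-0.5],[0.32,-0.04,-5.1,-0.5]]

```text
t: 2.15
ee_pos: [0.4742, -0.3183, 0.1081]
orientation: [3.141, -0.075, -0.0]
force: [0.4, -0.3, 0.4]
opening: 0.0522
```

Emit:
send_rows:
  steps:
    - [[0,0,0,0],[0,0,0,0],[0,0,0,0],[0,0,0,0],[0,0,0,0]]
  hand: 0
  squeeze: 20

```text
t: 2.65
ee_pos: [0.4745, -0.3178, 0.108]
orientation: [3.14, -0.073, 0.001]
force: [0.6, -0.6, -0.3]
opening: 0.0178
```

Emit:
send_rows:
  steps:
    - [[0,0,0.5,0],[0,0,1.2,0],[0,0,2.2,0],[0,0,3.4,0],[0,0,4.6,0],[0,0,5,0],[0,0,5,0]]

```text
t: 3.35
ee_pos: [0.4746, -0.3179, 0.2589]
orientation: [3.139, -0.073, 0.003]
force: [0.3, -0.6, -1.7]
opening: 0.0175
```

Emit:
send_rows:
  steps:
    - [[0,1.2,0,-0.4],[0.1,2.6,0,-0.4],[0.2,4,0,-0.4],[0.3,5.4,0,-0.4],[0.4,6.8,0,-0.4],[0.5,8.2,0,-0.4],[0.5,9.4,0,-0.4],[0.5,10,0,-0.4]]

```text
t: 4.15
ee_pos: [0.4884, -0.0151, 0.2558]
orientation: [-3.138, 0.136, 0.005]
force: [-0.8, -0.2, -0.3]
opening: 0.0176
```

Emit:
send_rows:
  steps:
    - [[0,0,0,0],[0,0,0,0],[0,0,0,0]]

```text
t: 4.45
ee_pos: [0.4892, -0.0185, 0.2569]
orientation: [3.138, -0.141, -0.002]
force: [-0.1, -0.2, 0.3]
opening: 0.0175
```

Run:
```python
from h import *
s=env.get_obs(); im=env.camera("wrist"); cv2.imwrite("pics/w2.png",im[:,:,::-1])
print(s["t"],s["ee_pos"],R.from_rotvec(s["orientation"]).as_matrix().T[[0,2]],s["opening"],s["force"])
for c,z in (("blue",.11),("blue",.132),("yellow",.132),("green",.132)):
  for b in blobs(im,*C[c],None,20): print(c,b[0],b[1],ray("wrist",b[0],z,s))
```

```text
4.45 [ 0.4892 -0.0185  0.2569] [[ 0.996  -0.0894 -0.0013]
 [-0.0013  0.     -1.    ]] 0.01748982970683124 [-0.0756 -0.1997  0.2899]
blue [ 14.234  115.7553] [  9 111  11  11  94] [0.597  0.2768 0.11  ]
blue [622.9608 120.9725] [615 112  17  19 255] [ 0.5369 -0.3315  0.11  ]
blue [ 44.7931 134.3793] [ 40 130  11  10  87] [0.5755 0.2492 0.11  ]
blue [ 34.0964 179.2289] [ 29 175  11   9  83] [0.5319 0.2759 0.11  ]
blue [315.7185 192.0222] [304 181  24  23 135] [ 0.4912 -0.0167  0.11  ]
blue [271.6005 196.3228] [260 185  25  24 443] [0.4908 0.0285 0.11  ]
blue [ 63.473  196.7027] [ 59 192  10  10  74] [0.5105 0.2487 0.11  ]
blue [ 14.234  115.7553] [  9 111  11  11  94] [0.5944 0.2545 0.132 ]
blue [622.9608 120.9725] [615 112  17  19 255] [ 0.5387 -0.3089  0.132 ]
blue [ 44.7931 134.3793] [ 40 130  11  10  87] [0.5744 0.229  0.132 ]
blue [ 34.0964 179.2289] [ 29 175  11   9  83] [0.5341 0.2536 0.132 ]
blue [315.7185 192.0222] [304 181  24  23 135] [ 0.4964 -0.0174  0.132 ]
blue [271.6005 196.3228] [260 185  25  24 443] [0.496  0.0246 0.132 ]
blue [ 63.473  196.7027] [ 59 192  10  10  74] [0.5142 0.2284 0.132 ]
yellow [394.3246 197.6588] [383 186  24  24 422] [ 0.4842 -0.0911  0.132 ]
green [224.493  196.0767] [213 185  24  23 430] [0.5003 0.0691 0.132 ]
```

View pics/w2.png

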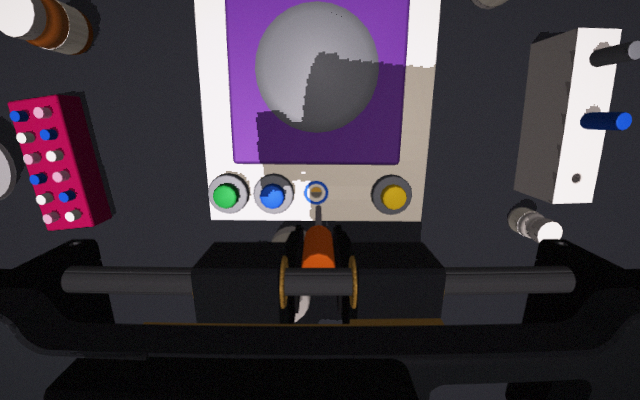

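The view shows the ring at (315.5,192), the pin handle at (318,245), and the rod tip just below the ring near (319,206). The ring gives the hole as (0.4912, -0.0167) and the buttons give (0.4917, -0.0169), so they agree. I zoom in on the tip.

Run:
```python
from h import *
s=env.get_obs(); im=cv2.imread("pics/w2.png")
for dx in(0,-.002):
  print([proj("wrist",s["ee_pos"]+[dx,0,-h],s) for h in (.033,.07,.103)])
cv2.imwrite("pics/c2.png",cv2.resize(im[170:250,270:370],None,fx=6,fy=6,interpolation=cv2.INTER_CUBIC))
```

```text
[array([317.5457, 234.8163]), array([317.5826, 217.2235]), array([317.6071, 205.5487])]
[array([317.824 , 237.6693]), array([317.8181, 219.6792]), array([317.8142, 207.7315])]
```

View pics/c2.png

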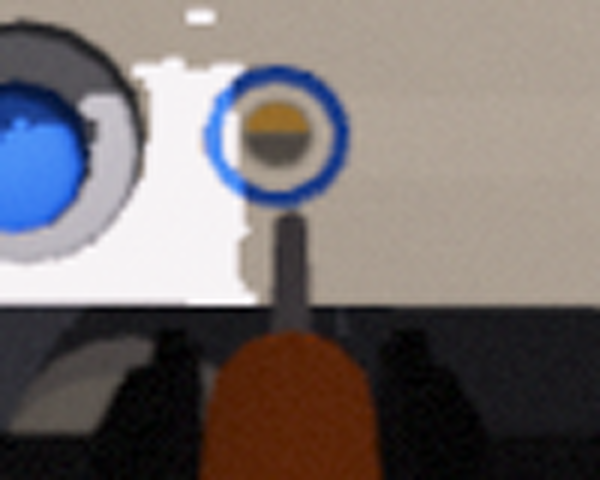

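The hole centre is at crop (277,133) and the tip at crop (291,212), px (318,204.8), so the pin sits about 1.5 mm towards the robot from the TCP axis. I correct for that, lower the tip to just above the deck, and check.

Emit:
send_rows:
  steps:
    - [[0.12,0.07,-0.4,0],[0.12,0.07,-0.9,0],[0.12,0.07,-1.2,0],[0.12,0.07,-1.25,0],[0.12,0.07,-1.25,0]]

```text
t: 5.0
ee_pos: [0.493, -0.0158, 0.2199]
orientation: [3.138, -0.14, -0.001]
force: [-0.1, 0.2, -0.1]
opening: 0.0177
```

Run:
```python
from h import *
s=env.get_obs(); im=env.camera("wrist"); print(s["ee_pos"],s["force"])
for b in blobs(im,*C["blue"],(280,170,350,250),20): print(b[0],b[1],ray("wrist",b[0],.11,s))
print([proj("wrist",s["ee_pos"]+[dx,0,-.103],s) for dx in (0,-.0015,.001)])
cv2.imwrite("pics/c3.png",cv2.resize(im[170:250,270:370,::-1],None,fx=6,fy=6,interpolation=cv2.INTER_CUBIC))
```

```text
[ 0.493  -0.0158  0.2199] [-0.1336  0.1597 -0.1461]
[318.8323 203.9752] [306 193  27  25 161] [ 0.4925 -0.0168  0.11  ]
[280.7941 211.7059] [280 205   4  15  34] [0.4883 0.0181 0.11  ]
[array([317.6156, 205.5796]), array([317.7694, 207.2176]), array([317.5127, 204.4849])]
```

View pics/c3.png

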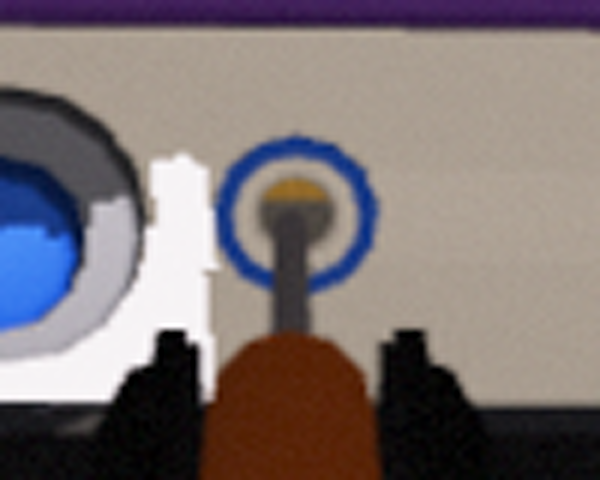

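The tip lies over the hole, about 1 mm towards +y (ring centre at crop (297,213), rod at crop (291,215)). I correct and go down.

Emit:
send_rows:
  steps:
    - [[0,-0.03,0,0],[0,-0.03,-0.2,0],[0,-0.03,-0.5,0],[0,-0.03,-0.8,0],[0,-0.03,-1.1,0],[0,-0.03,-1.4,0],[0,-0.03,-1.6,0],[0,-0.03,-1.6,0]]
  squeeze: 35

```text
t: 5.85
ee_pos: [0.4927, -0.0165, 0.1712]
orientation: [-3.138, 0.139, 0.003]
force: [-0.7, 0.6, 0.4]
opening: 0.0176
```

Emit:
send_rows:
  steps:
    - [[0,0,-0.1,0],[0,0,-0.2,0],[0,0,-0.3,0],[0,0,-0.3,0]]

```text
t: 6.25
ee_pos: [0.493, -0.0165, 0.1631]
orientation: [3.138, -0.139, 0.0]
force: [-0.5, -0.0, 3.0]
opening: 0.0174
```

Emit:
send_rows:
  steps:
    - [[0,0,-0.05,0],[0,0,-0.1,0],[0,0,-0.13,0],[0,0,-0.13,0],[0,0,-0.13,0],[0,0,-0.13,0]]

```text
t: 6.85
ee_pos: [0.4932, -0.0165, 0.1595]
orientation: [3.138, -0.139, 0.001]
force: [0.1, -1.0, 6.4]
opening: 0.0174
```

Run:
```python
from h import *
s=env.get_obs(); im=env.camera("top"); print(s["ee_pos"],s["force"]); cv2.imwrite("pics/t3.png",cv2.resize(im[120:260,250:420,::-1],None,fx=4,fy=4))
```

```text
[ 0.4932 -0.0165  0.1595] [ 0.0637 -0.9538  6.3655]
```

View pics/t3.png

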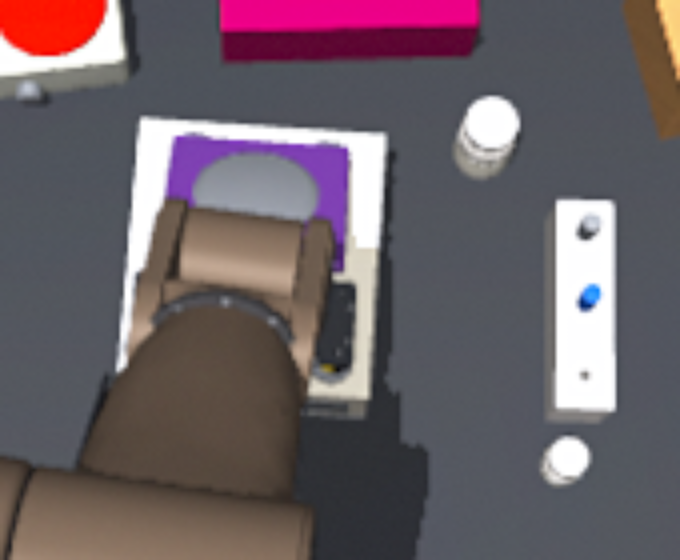

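The top view shows the dome foreshortened, so the lid is rising, and the force of 6.4 N is past the 5 N trip. I hold briefly and confirm with the wrist camera.

Emit:
send_rows:
  steps:
    - [[0,0,-0.03,0],[0,0,-0.03,0],[0,0,-0.03,0],[0,0,-0.03,0],[0,0,-0.03,0],[0,0,-0.03,0]]

```text
t: 7.5
ee_pos: [0.4932, -0.0165, 0.1587]
orientation: [3.138, -0.139, 0.001]
force: [-0.8, -0.0, 6.2]
opening: 0.0179
```

Run:
```python
from h import *
s=env.get_obs(); print(s["ee_pos"],s["force"])
a=env.camera("scene"); b=env.camera("wrist")
cv2.imwrite("pics/s4.png",np.vstack([cv2.resize(a[150:300,220:440],(640,436)),cv2.resize(b,(256,160),interpolation=cv2.INTER_AREA)[:, :].repeat(1,0) if 0 else cv2.copyMakeBorder(cv2.resize(b,(256,160)),0,0,0,384,cv2.BORDER_CONSTANT)])[:,:,::-1])
```

```text
[ 0.4932 -0.0165  0.1587] [-0.7671 -0.0408  6.1548]
```

View pics/s4.png

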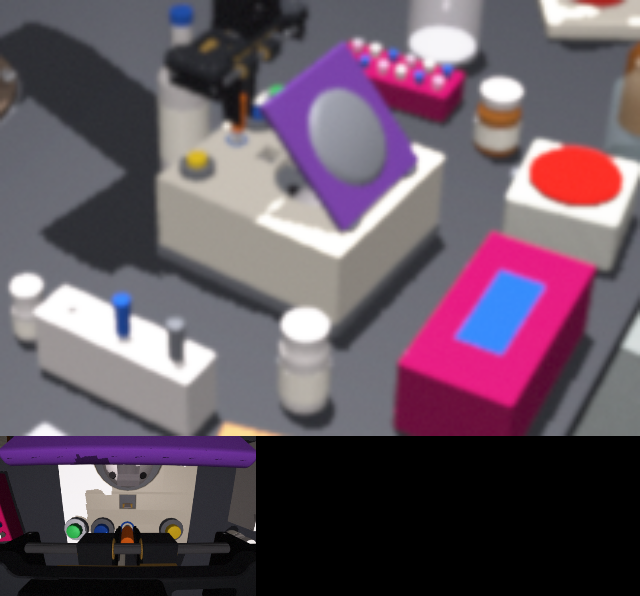

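The lid is up at about 1 rad. I withdraw and carry the pin back.

Emit:
send_rows:
  steps:
    - [[0,0,0.4,0],[0,0,1,0],[0,0,1.8,0],[0,0,2.6,0],[0,0,3.3,0],[0,0,3.35,0],[0,0,3.35,0]]

```text
t: 8.3
ee_pos: [0.4928, -0.0165, 0.2584]
orientation: [3.138, -0.139, 0.0]
force: [0.0, 0.7, -0.3]
opening: 0.0174
```

Emit:
send_rows:
  steps:
    - [[-0.1,-1.2,0,0.1],[-0.2,-2.6,0,0.4],[-0.3,-4,0,0.4],[-0.4,-5.4,0,0.4],[-0.5,-6.8,0,0.4],[-0.62,-8.2,0,0.4],[-0.62,-9.4,0,0.4],[-0.62,-10,0,0.4]]

```text
t: 9.1
ee_pos: [0.4737, -0.3189, 0.257]
orientation: [-3.139, 0.077, 0.003]
force: [0.3, 0.5, -1.8]
opening: 0.0173
```

Emit:
send_rows:
  steps:
    - [[0,0,0,0],[0,0,0,0],[0,0,0,0],[0,0,0,0]]

```text
t: 9.5
ee_pos: [0.4746, -0.3153, 0.259]
orientation: [-3.141, 0.071, -0.0]
force: [-0.4, -0.2, -0.7]
opening: 0.0173
```

Emit:
send_rows:
  steps:
    - [[0,-0.07,-0.3,0],[0,-0.07,-1,0],[0,-0.07,-1.8,0],[0,-0.07,-2.3,0],[0,-0.07,-2.4,0],[0,-0.07,-2.4,0],[0,-0.07,-2.4,0]]

```text
t: 10.2
ee_pos: [0.4747, -0.3187, 0.1876]
orientation: [3.14, -0.073, 0.001]
force: [0.7, 0.0, -1.4]
opening: 0.0171
```

Run:
```python
from h import *
s=env.get_obs(); im=env.camera("wrist"); print(s["ee_pos"],s["force"],R.from_rotvec(s["orientation"]).as_matrix()[:,0])
print(proj("wrist",s["ee_pos"]+[0,0,-.103],s),proj("wrist",[.4736,-.3187,.075],s),proj("wrist",[.4745,-.3178,.075],s))
cv2.imwrite("pics/c5.png",cv2.resize(im[170:250,270:370,::-1],None,fx=6,fy=6,interpolation=cv2.INTER_CUBIC))
```

```text
[ 0.4747 -0.3187  0.1876] [ 0.6649  0.0282 -1.3628] [ 0.9989 -0.0467  0.0009]
[317.5124 205.7348] [317.5566 204.0071] [316.5185 203.0977]
```

View pics/c5.png

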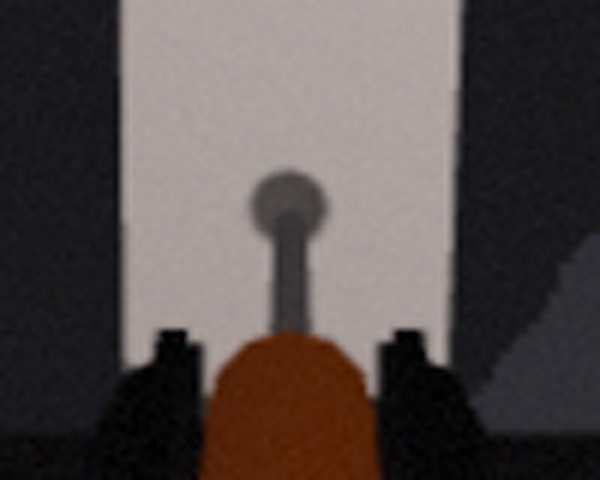

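The rod tip at crop (291,212) enters the hole at crop (289,205) centrally. I lower it and release.

Emit:
send_rows:
  steps:
    - [[0,0.01,-0.4,0],[0,0.01,-0.9,0],[0,0.01,-1.4,0],[0,0.01,-1.9,0],[0,0.01,-2.3,0],[0,0.01,-2.55,0],[0,0.01,-2.6,0],[0,0.01,-2.6,0]]

```text
t: 11.05
ee_pos: [0.4744, -0.3184, 0.1089]
orientation: [3.141, -0.074, 0.0]
force: [0.3, -0.2, -0.6]
opening: 0.0175
```

Emit:
send_rows:
  steps:
    - [[0,0,0,0],[0,0,0,0],[0,0,0,0],[0,0,0,0]]
  hand: 0.5

```text
t: 11.45
ee_pos: [0.4744, -0.3184, 0.1091]
orientation: [3.14, -0.074, 0.001]
force: [0.2, -0.3, 0.0]
opening: 0.0435
```

Emit:
send_rows:
  steps:
    - [[0,0,0.5,0],[0,0,1.5,0],[0,0,2.7,0],[0,0,3.9,0],[0,0,5,0],[0,0,5.1,0],[0,0,5.1,0]]

```text
t: 12.15
ee_pos: [0.4744, -0.3183, 0.2625]
orientation: [3.14, -0.074, 0.002]
force: [0.6, 0.3, -0.4]
opening: 0.0476
```

Run:
```python
from h import *
s=env.get_obs(); im=env.camera("wrist"); cv2.imwrite("pics/w6.png",im[:,:,::-1])
print(s["t"],s["ee_pos"],s["force"])
for c in ("orange","blue"):
  for b in blobs(im,*C[c],(290,90,350,220),40): print(c,b[0],b[1],ray("wrist",b[0],.12,s))
```

```text
12.15 [ 0.4744 -0.3183  0.2625] [ 0.5787  0.3294 -0.4041]
orange [317.9099 195.527 ] [310 188  17  16 222] [ 0.4739 -0.3187  0.12  ]
blue [318.8502 129.8421] [310 121  18  18 247] [ 0.5382 -0.3227  0.12  ]
```

The pin stands at (0.4739, -0.3187) against (0.4736, -0.3187) before, so it is back. Next is the lid: closed fingers, right of the catch, pushing back along the machine's x.

Emit:
send_rows:
  steps:
    - [[0.1,1.2,0,-0.4],[0.2,2.5,0,-0.4],[0.4,3.8,0,-0.4],[0.7,5.1,-0.2,-0.4],[1,6.4,-0.4,-0.4],[1.3,7.6,-0.4,-0.4],[1.4,8.3,-0.4,-0.4],[1.4,8.45,-0.4,-0.4]]
  hand: 0

```text
t: 13.0
ee_pos: [0.5161, -0.0627, 0.2484]
orientation: [-3.138, 0.135, 0.004]
force: [-0.2, 1.0, 0.1]
opening: 0.0005
```

Emit:
send_rows:
  steps:
    - [[0,0,0,0],[0.3,-0.03,0,0],[0.8,-0.08,0,0],[1.2,-0.12,0,0],[1.6,-0.16,0,0],[2,-0.2,0,0],[2.4,-0.24,0,0],[2.8,-0.28,0,0]]

```text
t: 13.8
ee_pos: [0.6013, -0.0734, 0.2498]
orientation: [3.138, -0.14, -0.0]
force: [-0.6, -0.5, 0.4]
opening: 0.0005
```

Emit:
send_rows:
  steps:
    - [[0.4,-0.04,0,0],[0.8,-0.08,0,0],[1.2,-0.12,0,0],[1.6,-0.16,0,0],[2,-0.2,0,0],[2.2,-0.22,0,0],[2.4,-0.24,0,0],[2.4,-0.24,0,0]]

```text
t: 14.6
ee_pos: [0.6728, -0.0805, 0.2495]
orientation: [3.138, -0.139, -0.0]
force: [-0.6, 0.6, -0.8]
opening: 0.0004
```

Emit:
send_rows:
  steps:
    - [[0.1,-0.01,0,0],[0.2,-0.02,0,0],[0.3,-0.03,0,0],[0.4,-0.04,0,0],[0.4,-0.04,0,0],[0.4,-0.04,0,0]]

```text
t: 15.2
ee_pos: [0.6844, -0.0816, 0.2498]
orientation: [3.138, -0.139, 0.0]
force: [1.2, -0.6, 0.6]
opening: 0.0004
```

Run:
```python
from h import *
s=env.get_obs(); print(s["t"],s["ee_pos"],s["force"])
im=env.camera("scene"); 
o=np.array([.5809,-.0258,.11]); ex=np.array([.995,-.1,0]); ey=np.array([.1,.995,0])
def lid(th): 
    n=[]
    for y in(-.08,.08):
        for r in(0,.16): n.append(o+ex*(.1-r*np.cos(th))+ey*y+np.array([0,0,r*np.sin(th)]))
    return [proj("scene",p).round(1) for p in n]
im=im[:,:,::-1].copy(); im=im[100:280,220:440]; im=cv2.resize(im,None,fx=3.4,fy=3.4,interpolation=cv2.INTER_CUBIC)
for th,c in((1.6,(0,255,0)),(1.75,(0,255,255))):
    q=[tuple(((p-[220,100]+.5)*3.4).astype(int).tolist()) for p in lid(th)]
    for a,b in((0,1),(2,3),(1,3)): cv2.line(im,q[a],q[b],c,1)
cv2.imwrite("pics/s7.png",im)
```

```text
15.2 [ 0.6844 -0.0816  0.2498] [ 1.2413 -0.612   0.6271]
```

View pics/s7.png

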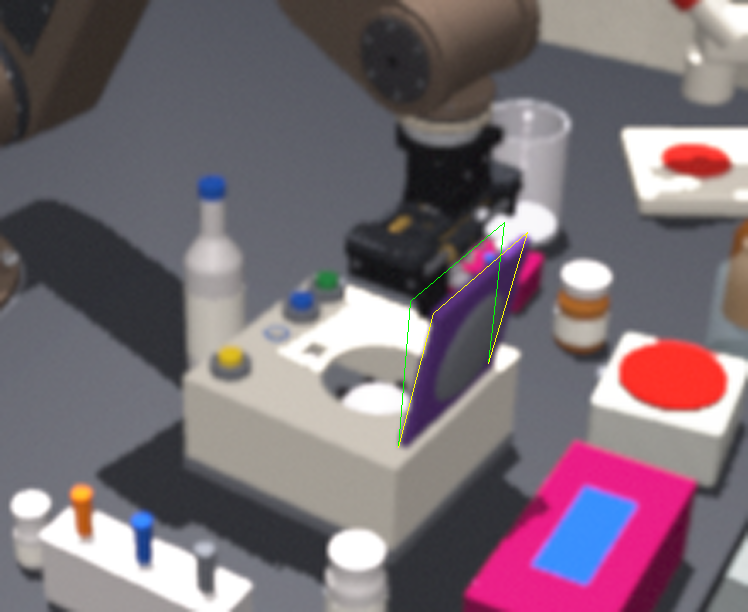

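The lid's edge lies on the yellow line drawn for 1.75 rad, well past the 1.6 line, so it is fully open. I back off and go over the yellow button at (0.484, -0.091).

Emit:
send_rows:
  steps:
    - [[-0.3,0.03,0,0],[-1.2,0.1,0,0],[-2.4,0.2,0,0],[-3.7,0.2,0,0],[-5,0,0,0],[-6,-0.2,0,0],[-6.68,-0.31,0,0],[-6.68,-0.31,0,0]]

```text
t: 16.05
ee_pos: [0.4816, -0.0909, 0.2504]
orientation: [3.138, -0.141, 0.0]
force: [0.4, 0.2, 0.1]
opening: 0.0009
```

Emit:
send_rows:
  steps:
    - [[0,0,-0.6,0],[0,0,-1.4,0],[0,0,-2.2,0],[0,0,-2.7,0],[0,0,-2.7,0],[0,0,-2.7,0]]

```text
t: 16.65
ee_pos: [0.4845, -0.0909, 0.1692]
orientation: [3.138, -0.139, 0.0]
force: [0.7, -0.1, -0.2]
opening: 0.0007
```

Run:
```python
from h import *
s=env.get_obs(); im=env.camera("wrist"); cv2.imwrite("pics/w8.png",im[:,:,::-1]); print(s["t"],s["ee_pos"],s["force"])
for c in ("yellow","green"):
  for b in blobs(im,*C[c],None,40): print(c,b[0],b[1],ray("wrist",b[0],.132,s))
print(proj("wrist",s["ee_pos"]+[0,0,-.019],s))
```

```text
16.65 [ 0.4845 -0.0909  0.1692] [ 0.6854 -0.0639 -0.2157]
yellow [319.1809 225.0658] [302 217  34  21 304] [ 0.4897 -0.0924  0.132 ]
green [ 82.4963 228.0239] [ 67 214  32  27 669] [0.5015 0.0686 0.132 ]
[317.528  243.2914]
```

Emit:
send_rows:
  steps:
    - [[0,0,-0.3,0],[0,0,-0.55,0],[0,0,-0.65,0],[0,0,-0.72,0],[0,0,-0.78,0],[0,0,-0.78,0]]

```text
t: 17.3
ee_pos: [0.484, -0.0909, 0.1455]
orientation: [3.138, -0.139, 0.0]
force: [-1.1, 1.4, 4.7]
opening: 0.0002
```

Emit:
send_rows:
  steps:
    - [[0,0,-0.03,0],[0,0,-0.06,0],[0,0,-0.06,0],[0,0,-0.06,0]]

```text
t: 17.7
ee_pos: [0.484, -0.0909, 0.145]
orientation: [3.138, -0.139, 0.002]
force: [-5.3, 2.2, 20.6]
opening: 0.0005
```

The button has bottomed: the force jumped to 20 N with almost no travel. I retract.

Emit:
send_rows:
  steps:
    - [[0,0,0.4,0],[0,0,1.2,0],[0,0,2.4,0],[0,0,3.6,0],[-0.3,-1,4,0],[-0.3,-2.4,4,0],[-0.3,-3.6,4,0],[-0.3,-4,4,0]]

```text
t: 18.5
ee_pos: [0.4748, -0.2135, 0.2636]
orientation: [3.138, -0.143, 0.0]
force: [0.2, 0.5, -0.2]
opening: 0.0001
```

Run:
```python
from h import *
s=env.get_obs(); print(s["t"],s["ee_pos"],s["force"])
w=env.camera("wrist")
for c,z in (("orange",.12),("yellow",.132),("green",.132)):
  for b in blobs(w,*C[c],None,60): print(c,b[0],b[1],ray("wrist",b[0],z,s))
im=env.camera("scene")[:,:,::-1]
cv2.imwrite("pics/s9.png",cv2.resize(im[100:280,220:440],None,fx=3.4,fy=3.4,interpolation=cv2.INTER_CUBIC))
```

```text
18.5 [ 0.4748 -0.2135  0.2636] [ 0.166   0.4932 -0.2127]
orange [422.1788 186.5531] [413 179  18  16 179] [ 0.4735 -0.319   0.12  ]
yellow [193.0121 199.2324] [182 188  23  23 413] [ 0.4844 -0.0922  0.132 ]
green [ 37.1746 198.5324] [ 27 188  21  22 355] [0.4999 0.0685 0.132 ]
```

View pics/s9.png

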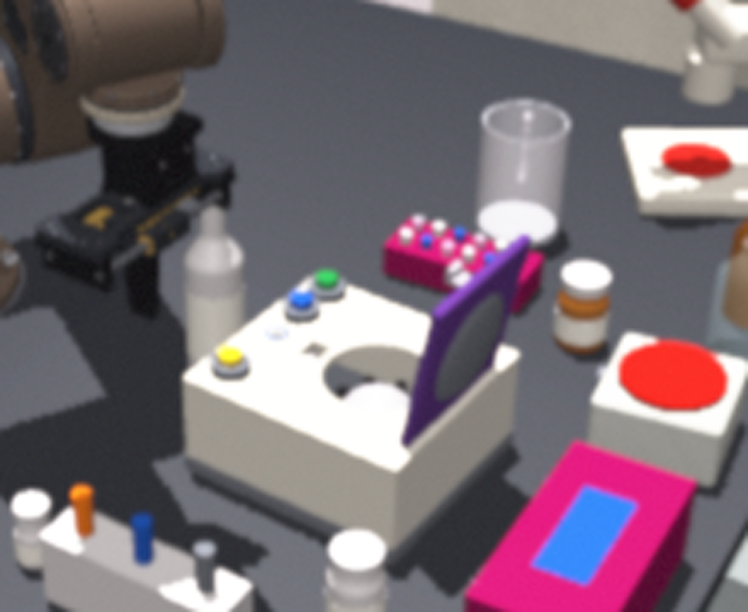

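The scene shows the lid still fully open (its edge at (525,240) unchanged), the yellow button up at (230,357), the pin upright at (83,510), the bottle in place and the arm clear. I hand in.

```bash
python3 -c "
from cell import env
print(env.hand_in())"
```

```text
the job is handed in; nothing more can be done
None
```

I did all four steps in order and handed the job in at about 18.5 s of the 72 s allowed. The hand-in gives no verdict, so the results below come from my own checks.

- **Latch:** I pushed the pin down the blue-ringed hole until the force read 6.4 N, past the 5 N trip. The scene picture showed the lid sprung up.
- **Pin:** it is back upright in its own hole. The camera put it at (0.4735, -0.319), against (0.4736, -0.3187) before I took it, so within about 1 mm.
- **Lid:** I pushed it to its stop. Its edge matches the line I drew for about 1.75 rad, and it stayed there after I let go.
- **Yellow button:** it bottomed out. The force jumped from 4.7 to 20.6 N with almost no further travel. In the last picture it looks back up.
- **Other objects:** I did not touch the green and blue buttons, the other picks or the bottle, and the rest of the bench in view looks unchanged. The arm ended clear of everything.

No check failed. The latch is hidden, so I did not see it return to rest; with the pin withdrawn, I relied on its spring. I viewed 12 pictures, two over the budget of 10.

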